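Stack the last two sardine tins in the wire rack

ROBOT

A 7-joint arm with a two-finger parallel gripper is mounted at the origin on a cart in front of the work surface, level with it; the furniture and walls round the work are solid. World frame = base frame: x ahead of the robot, y to its left, z up, the work surface at z = 0. Lengths are in m, angles in rad, forces in N, time in s.
With the tool pointing down it reaches from about 0.425 to 0.875 m from the base axis. Payload 8.4 kg.
Tool frame: the origin (TCP) lies midway between the tips of the shut fingers; the grasp point (between the pads) lies r.grip_depth behind it (r.grip_depth is the distance from the TCP to the grasp point, in m); z points along the fingers, y is the line along which they close (so a half turn about z gives the same grasp; the last joint's range is limited). The gripper opens to 87 mm and grips with 3 to 60 N. Pads are 19 mm wide; open, the fingers measure 117 mm over their backs; the gripper's body (75 mm by 190 mm) begins 51 mm behind the grasp point.
Start: joints at [-1.41, 0.333, 0.04, 1.465, -0.013, 1.343, -0.059], TCP at [0.167, 0.628, 0.223] pointing down, gripper open.
Joint ranges: [-2.58, 2.58], [-0.38, 2.09], [-1.3, 1.39], [0.25, 2.4], [-1.5, 4.64], [0.08, 2.09], [-2.65, 2.65]. Speed limits (rad/s): [2.22, 2.22, 2.79, 2.79, 3.14, 3.14, 3.14].

INTERFACE

Orientations are given as [roll, pitch, yaw] about the fixed x, y, z axes, in that order (R = Rz(yaw) Ry(pitch) Rx(roll)).
In Python, from workcell import monitor, viewer, r gives the robot as it stands.
- The arm moves only by the tool servo_tool, never from a script. Its argument "targets" is one flat list of numbers, 7 for each row, row after row: the turn, a rotation vector about the tool's x, y, z in rad, then the shift along the tool's x, y, z in m, then the opening, from 0 (shut) to 1 (fully open). A call has 1 to 5 rows; each row shifts and turns the commanded pose from where the row before left it, along the tool's axes as they then stand; what a row does not reach is not made up. A row lasts 1/8 s, in which the tool goes at most 62.5 mm and 10.7 degrees, less where a joint would pass 70% of its speed; a pose out of reach is approached as far as the arm can. A call is refused whole if a number of a shift passes 0.0625 or a number of a turn 0.188, either way. A call with a gripper value outside its range is refused whole. The fingers move at their own pace and stop on an object; the grip force is fixed at half the most. Time passes only in rows, so rows that do not move let the fingers close. It gives the time, the measured TCP pose, the force, the opening and the grip force at its end, in the units of the state.
- monitor.observe(): the state, without advancing time (a new reading comes with each control period).
- viewer.capture(name): name is "scene" or "top" or "wrist"; returns (picture, depth): 420x560x3 uint8, red, green, blue; 420x560 float32, m along the optical axis (not along the pixel's ray), 0 where there is no reading.
- viewer.get_calibration(name): a dict with "camera_matrix" (3x3 intrinsics, pixels), "R" (3x3) and "t" (3): a world point X has camera coordinates R X + t; the wrist camera has in their place "T_tool_cam" (4x4, takes a point from camera to tool coordinates, whose origin is the TCP and whose axes are the flange's). Camera axes: x right, y down, z forward; pixel columns grow to the right and rows downward; lengths in m; the calibration is good to about 2 mm. A picture is of the moment at which its call begins: read the wrist's pose just before it. get_calibration takes no time and is no camera call.
- r.sign_off(): hands the job in; it is judged then, once.
The state is a dict: "time": time; "qpos": joint angles; "qvel": joint speeds; "joint_torque": joint torques, N m; "tool_pos": TCP position; "tcp_rot": TCP orientation; "wrist_force": force on the tool from outside, world axes, zero at the start; "ft_torque": the same for the moment, N m; "grip_width": finger opening in m; "gripper_force": force on a finger pad.
Only numpy, scipy, OpenCV 4.12 (cv2) and the standard library are available. Lean on these libraries where they do the work, as an engineer would, in place of code of your own. Each camera call takes 0.05 s, during which the arm holds its last target. There are 200 camera calls.

TASK

Stack the other two sardine tins on the one already in the wire rack, so that all three lie flat in one square column between the end hoops, lids up and edges in line. One tin lies on the table, the other still stands on its side in the cardboard tray and has to be laid down before it can be taken the right way for the rack. Set the tins down on the column gently, do not drop them, and leave everything else where it is.

Things in the scene. Friction and masses are not known exactly. Their poses are not given: they have to be found in the camera images.
- tin_rack: Fixed dark steel wire rack for one column of tins, 139 (y) by 74 (x) by 109 mm high. Origin on the table under its middle, z up. At each end (+y, -y) stands a wire hoop 39 mm wide, its inner face 54 mm from the middle, straight up to 88 mm, then flared outward. The long sides (+x, -x) are open for the fingers. Tins go in from above, long axis along y, either way round
- rack_floor (a point): Middle of the rack's floor wires' tops, 10 mm above the table, axes as the rack's. A well placed tin has its origin on this vertical axis, 0, 25 or 49 mm up for the first, second or third tin. The hoops leave a tin 3.5 mm of play at each end (y); across (x) nothing guides it
- base_tin: Closed sardine tin lying lid up on the rack's floor, loose, about 0.15 kg. All three tins are alike: oblong, cream with a dark blue lid, 60 (x) by 101 mm (y) at the rim, 53 by 93 mm at the base (sides slope 8 degrees), 25 mm high. Origin at the centre of the underside, z up through the lid, y along the length
- loose_tin: Tin like base_tin, same frame, lying flat, lid up on the table between the rack and the tray
- carton_tin: Tin like base_tin, standing on its long side in the tray, leaning back 8 degrees: its lid (its z) faces the tray's +x and slightly up, its x points down, its y lies along the tray's y. Top edge 63 mm above the table, 37 mm above the walls. It also stands stably so on the table, and falls flat, lid up, if leaned back more than about 30 degrees from upright and let go
- carton: Fixed shallow cardboard tray, 126 (x) by 118 mm (y). Three cells in a row along x, each 38 (x) by 112 mm (y); floor 3 mm thick, long walls 26 mm, partitions 22 mm, end walls (+y, -y) 42 mm high. The cell at +x holds carton_tin, the others are empty. Origin on the table under its middle, z up; +x points away from the robot, within 23 degrees
- pot: Bystander: round closed grey and white pot, 69 mm across, 41 mm high, origin at the centre of its underside, loose
- match_box: Bystander: match box 37 by 56 by 16 mm, origin at the centre of its underside, loose
- pepper_mill: Bystander: glass mill with a grey cap, 44 mm across, 90 mm high, origin at the centre of its underside, loose

How it is judged:
By the outcome, as a careful person would: the job done as asked, in the order asked, and still so for the second after the job is handed in, with the robot touching nothing.
It also fails if it takes over 66 s, if anything falls off the work surface, if the arm or the gripper's body presses on something with over 40 N, if the wrist force passes 120 N, or if a joint passes its speed limit or range.

## Working session

There is one attempt and no reset: what is moved stays moved. The work goes in short steps, Python scripts to look and compute and a tool call to move; the robot and the scene stay as the last step left them, time stands still between calls to the robot, and variables do not carry over. Pictures are saved under pics/ and viewed, at most 10 in all, crops included, and the job is handed in when it is done.

Besides the shell and the picture viewer there is one more tool, called after "Emit:" as a command line: name --argument value ..., lists and objects as JSON in quotes. servo_tool: Moves the arm, as the interface text tells. Its arguments: {"type":"object","properties":{"targets":{"type":"array","items":{"type":"number"}}},"required":["targets"]}

```bash
mkdir -p pics; ls
cat > h.py <<'E'
import numpy as np, cv2
from workcell import monitor, viewer, r
from scipy.spatial.transform import Rotation as Ro
def cap(n):
    s=monitor.observe(); p,d=viewer.capture(n); c=viewer.get_calibration(n); K=c["camera_matrix"]
    if n=="wrist":
        T=np.eye(4);T[:3,:3]=Ro.from_euler('xyz',s["tcp_rot"]).as_matrix();T[:3,3]=s["tool_pos"];M=T@c["T_tool_cam"];
    else:
        M=np.eye(4);M[:3,:3]=c["R"].T;M[:3,3]=-c["R"].T@c["t"]
    v,u=np.mgrid[:420,:560]; K=np.array(K)
    X=np.stack([(u-K[0,2])*d/K[0,0],(v-K[1,2])*d/K[1,1],d],-1)@M[:3,:3].T+M[:3,3]
    X[d==0]=np.nan
    return p,d,X,K,M
def save(p,f): cv2.imwrite(f,p[...,::-1])
E
python3 - <<'E'
from h import *
print(monitor.observe(), r.grip_depth)
for n in("scene","top"):
    p,d,X,K,M=cap(n); save(p,f"pics/{n}0.png"); np.savez(f"{n}0.npz",p=p,X=X); print(n,M.round(3).tolist())
E
```

```text
pics
{'time': 0.0, 'qpos': array([-1.41017531,  0.33387056,  0.03986134,  1.46630118, -0.01344871,
        1.34323794, -0.05849191]), 'qvel': array([ 6.42533983e-04, -2.26152219e-04,  1.98676361e-03, -2.30369573e-03,
        6.32473684e-05, -8.81512869e-04,  1.12783982e-03]), 'joint_torque': array([ 6.86109524e-04, -6.56361151e+01,  1.33563492e+00, -4.03799558e+01,
       -5.96772786e-02,  4.50655818e-02,  1.53726260e-04]), 'tool_pos': array([0.16687504, 0.62773561, 0.22167049]), 'tcp_rot': array([-3.14004192e+00,  5.30486805e-05,  2.88176290e+00]), 'wrist_force': array([-0.05986111,  0.96914057, -0.50056163]), 'ft_torque': array([ 0.02402482, -0.01623086, -0.00038037]), 'gripper_force': 0.0, 'grip_width': 0.08679242672370843} 0.0187
scene [[0.904, -0.33, 0.27, 0.278], [-0.427, -0.692, 0.583, -0.871], [-0.005, -0.642, -0.767, 0.964], [0.0, 0.0, 0.0, 1.0]]
top [[0.001, -0.983, 0.181, 0.442], [-1.0, 0.005, 0.03, -0.211], [-0.03, -0.181, -0.983, 0.949], [0.0, 0.0, 0.0, 1.0]]
```

View pics/top0.png

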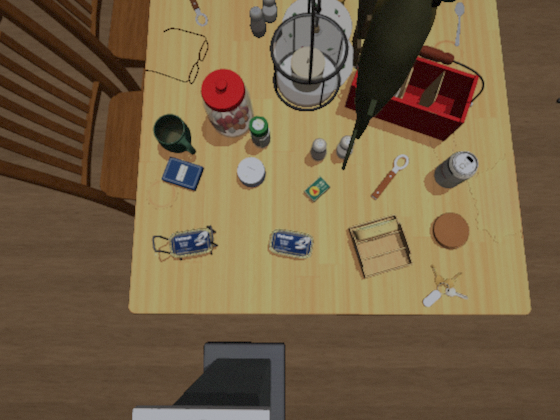

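View pics/scene0.png

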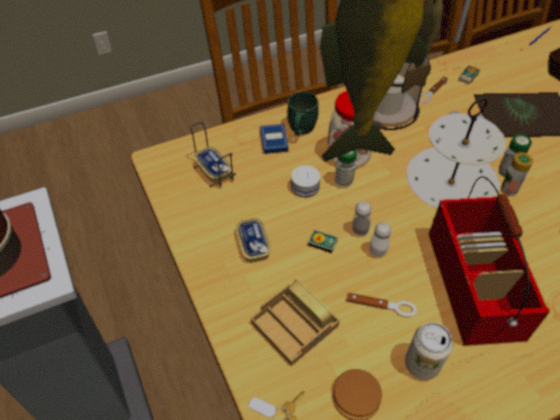

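The top view shows the rack with base tin near (192,242), the loose tin at (292,243) and the tray at (380,247), with carton_tin standing in its far cell near (376,231). The pot is near (251,172), the match box near (318,189), and the mill is one of (319,149) or (346,148). In the scene view the rack is at (212,163), the loose tin at (253,240) and the tray at (295,320).

Run:
```python
from h import *
def rep(n,box,lo,hi,lab):
    z=np.load(n+"0.npz");X=z["X"];a,b,c,d=box
    P=X[b:d,a:c].reshape(-1,3);P=P[(P[:,2]>lo)&(P[:,2]<hi)]
    (cx,cy),(w,h),ang=cv2.minAreaRect((P[:,:2]*1000).astype(np.float32))
    print(n,lab,len(P),"c",round(cx),round(cy),"wh",round(w),round(h),"ang",round(ang,1),"zmed",np.median(P[:,2]).round(4),"zmax",P[:,2].max().round(4))
X=np.load("top0.npz")["X"]
for u,v in[(192,242),(292,243),(251,172),(380,260),(376,231),(330,270),(240,345),(150,250),(319,149),(346,148)]:print((u,v),X[v,u].round(3))
rep("top",(262,222,322,264),.015,.035,"loose")
rep("top",(150,222,226,262),.025,.045,"base")
rep("top",(150,222,226,262),.06,.12,"hoops")
rep("top",(340,205,422,285),.018,.08,"tray")
rep("top",(340,205,422,285),.05,.08,"ctin")
rep("scene",(225,205,285,270),.015,.035,"loose")
rep("scene",(185,140,236,188),.025,.043,"base")
rep("scene",(180,115,240,190),.06,.13,"hoops")
rep("scene",(245,275,345,365),.018,.08,"tray")
rep("scene",(245,275,345,365),.05,.08,"ctin")
for n,b in(("top",(340,200,425,285)),("top",(145,215,232,265)),("scene",(180,115,250,195)),("scene",(245,270,345,370))):
    p=np.load(n+"0.npz")["p"]; a=p[b[1]:b[3],b[0]:b[2]]; globals().setdefault("L",[]).append(cv2.resize(a,(390,290),interpolation=cv2.INTER_CUBIC))
save(np.vstack([np.hstack(L[:2]),np.hstack(L[2:])]),"pics/crop.png")
```

```text
(192, 242) [0.534 0.027 0.03 ]
(292, 243) [ 0.532 -0.214  0.024]
(251, 172) [ 0.704 -0.114  0.042]
(380, 260) [ 0.492 -0.427  0.006]
(376, 231) [ 0.556 -0.408  0.059]
(330, 270) [ 0.468 -0.306  0.001]
(240, 345) [ 0.165  0.014 -0.811]
(150, 250) [ 0.517  0.14  -0.001]
(319, 149) [ 0.746 -0.278  0.085]
(346, 148) [ 0.75  -0.342  0.08 ]
top loose 1063 c 533 -210 wh 104 63 ang 80.1 zmed 0.0223 zmax 0.0284
top base 1063 c 534 29 wh 63 117 ang 9.3 zmed 0.0323 zmax 0.0438
top hoops 123 c 536 29 wh 38 135 ang 10.4 zmed 0.105 zmax 0.112
top tray 1044 c 527 -424 wh 126 119 ang 16.0 zmed 0.041 zmax 0.0687
top ctin 431 c 561 -411 wh 25 101 ang 15.6 zmed 0.0595 zmax 0.0687
scene loose 1106 c 527 -211 wh 108 63 ang 79.8 zmed 0.0212 zmax 0.0273
scene base 798 c 528 30 wh 65 121 ang 9.0 zmed 0.0316 zmax 0.0426
scene hoops 159 c 530 28 wh 40 142 ang 10.5 zmed 0.0937 zmax 0.1121
scene tray 1796 c 522 -425 wh 127 120 ang 16.2 zmed 0.0373 zmax 0.0675
scene ctin 646 c 556 -413 wh 26 100 ang 17.1 zmed 0.0583 zmax 0.0675
```

View pics/crop.png

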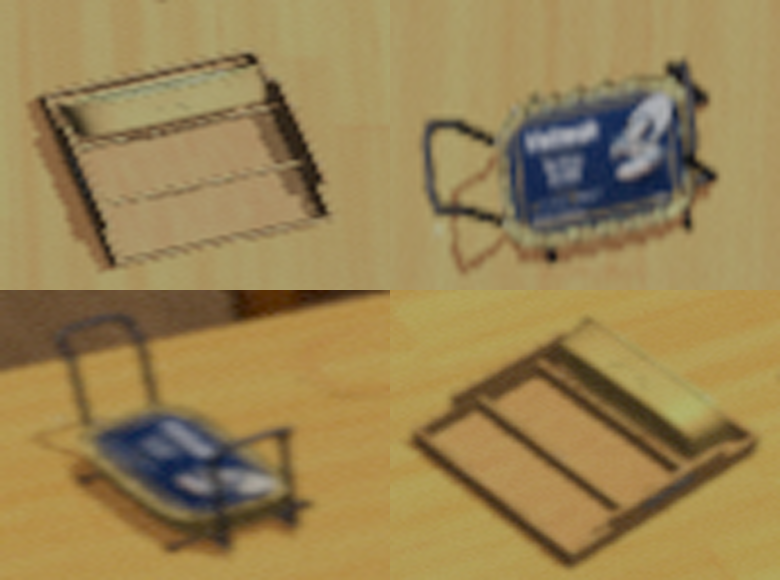

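The crops confirm the tray layout, with the standing tin in the +x cell, and the rack yawed about +10° holding base tin. Top and scene views agree to about 6 mm.

```bash
cat >> h.py <<'E'
def plan(wps, dmax=.055, amax=.17):
    """wps: list of (pos, R); prints rows (turn, shift) from the measured pose"""
    s=monitor.observe();p=np.array(s["tool_pos"]);R=Ro.from_euler('xyz',s["tcp_rot"])
    print("t",round(s["time"],2),"at",p.round(4),np.degrees(s["tcp_rot"]).round(1))
    for q,Rq in wps:
        q=np.array(q);rv=(R.inv()*Rq).as_rotvec();n=int(max(1,np.ceil(np.linalg.norm(q-p)/dmax),np.ceil(np.linalg.norm(rv)/amax)))
        step=Ro.from_rotvec((rv/n).round(3)); p0=p.copy()
        print("--")
        for k in range(n):
            sh=R.inv().apply(p0+(q-p0)*(k+1)/n-p).round(4)
            p=p+R.apply(sh);R=R*step
            print((rv/n).round(3).tolist(),sh.tolist())
def down(yaw,tilt=0): # tilt: lean of tool back toward -x of frame (deg)
    return Ro.from_euler('z',yaw,degrees=True)*Ro.from_euler('x',180,degrees=True)
E
python3 - <<'E'
from h import *
X=np.load("top0.npz")["X"]; print("fish",X[60,385],X[150,350],X[30,400])
plan([((.42,.33,.22),down(120)),((.515,-.1,.22),down(80)),((.51,-.21,.22),down(80))])
E
```

```text
fish [ 0.64721025 -0.30060795  0.61510362] [ 0.65474926 -0.30953307  0.33915963] [ 0.65704644 -0.3068332   0.64531179]
t 0.1 at [0.1669 0.6278 0.2218] [-179.9    0.   165.1]
--
[-0.0, 0.0, 0.098] [-0.0401, -0.0278, 0.0003]
[-0.0, 0.0, 0.098] [-0.0427, -0.0238, 0.0002]
[-0.0, 0.0, 0.098] [-0.0448, -0.0195, 0.0003]
[-0.0, 0.0, 0.098] [-0.0465, -0.015, 0.0003]
[-0.0, 0.0, 0.098] [-0.0477, -0.0104, 0.0002]
[-0.0, 0.0, 0.098] [-0.0486, -0.0057, 0.0003]
[-0.0, 0.0, 0.098] [-0.0488, -0.0009, 0.0002]
[-0.0, 0.0, 0.098] [-0.0487, 0.0039, 0.0003]
--
[-0.0, 0.0, 0.078] [-0.0466, -0.0149, 0.0001]
[-0.0, 0.0, 0.078] [-0.0476, -0.0112, 0.0]
[-0.0, 0.0, 0.078] [-0.0484, -0.0075, 0.0001]
[-0.0, 0.0, 0.078] [-0.0488, -0.0037, 0.0001]
[-0.0, 0.0, 0.078] [-0.0489, 0.0001, 0.0]
[-0.0, 0.0, 0.078] [-0.0488, 0.0039, 0.0001]
[-0.0, 0.0, 0.078] [-0.0483, 0.0077, 0.0]
[-0.0, 0.0, 0.078] [-0.0476, 0.0115, 0.0001]
[-0.0, 0.0, 0.078] [-0.0465, 0.0151, 0.0001]
--
[-0.0, 0.0, -0.0] [-0.0364, 0.0048, 0.0]
[-0.0, 0.0, -0.0] [-0.0364, 0.0047, 0.0001]
[-0.0, 0.0, -0.0] [-0.0364, 0.0048, 0.0]
```

Emit:
servo_tool --targets '[0,0,0.098,-0.04,-0.028,0,1,0,0,0.098,-0.043,-0.024,0,1,0,0,0.098,-0.045,-0.02,0,1,0,0,0.098,-0.046,-0.015,0,1,0,0,0.098,-0.048,-0.01,0,1]'

```text
time: 0.72
tool_pos: [0.326, 0.44, 0.2223]
tcp_rot: [-3.141, -0.0, 2.389]
wrist_force: [0.7, 0.7, 0.6]
grip_width: 0.087
gripper_force: 0.0
```

Emit:
servo_tool --targets '[0,0,0.098,-0.049,-0.006,0,1,0,0,0.098,-0.049,-0.001,0,1,0,0,0.098,-0.049,0.004,0,1,0,0,0.078,-0.047,-0.015,0,1,0,0,0.078,-0.048,-0.011,0,1]'

```text
time: 1.35
tool_pos: [0.4424, 0.2309, 0.2222]
tcp_rot: [-3.141, 0.0, 1.939]
wrist_force: [-0.0, 0.6, -0.7]
grip_width: 0.0869
gripper_force: 0.0
```

Run:
```python
from h import *
for n in("top","scene"):
    X=np.load(n+"0.npz")["X"].reshape(-1,3)
    for a,b in((.2,.3),(.3,.4),(.4,.5),(.5,.6),(.6,.75)):
        P=X[(X[:,2]>a)&(X[:,2]<b)&(X[:,0]<.9)&(X[:,0]>.3)&(X[:,1]<.4)]
        if len(P): print(n,a,b,len(P),np.percentile(P,2,axis=0).round(3),np.percentile(P,98,axis=0).round(3))
plan([((.515,-.1,.22),down(80)),((.51,-.21,.22),down(80))])
```

```text
top 0.2 0.3 396 [ 0.862 -0.599  0.206] [ 0.9   -0.48   0.236]
top 0.3 0.4 4711 [ 0.659 -0.31   0.307] [ 0.855 -0.187  0.397]
top 0.4 0.5 2200 [ 0.635 -0.311  0.401] [ 0.859 -0.182  0.497]
top 0.5 0.6 2581 [ 0.62  -0.332  0.503] [ 0.782 -0.239  0.599]
top 0.6 0.75 3941 [ 0.643 -0.338  0.602] [ 0.69  -0.289  0.664]
scene 0.2 0.3 640 [ 0.637 -0.6    0.205] [ 0.899 -0.306  0.299]
scene 0.3 0.4 3456 [ 0.64  -0.336  0.304] [ 0.843 -0.218  0.395]
scene 0.4 0.5 3559 [ 0.625 -0.346  0.403] [ 0.812 -0.289  0.499]
scene 0.5 0.6 6742 [ 0.619 -0.353  0.502] [ 0.82  -0.299  0.597]
scene 0.6 0.75 67 [ 0.65 -0.35  0.6 ] [ 0.691 -0.329  0.603]
t 1.35 at [0.4424 0.2309 0.2222] [-180.     0.   111.1]
--
[-0.0, 0.0, 0.078] [-0.0478, -0.0073, 0.0003]
[-0.0, 0.0, 0.078] [-0.0483, -0.0036, 0.0004]
[-0.0, 0.0, 0.078] [-0.0484, 0.0002, 0.0003]
[-0.0, 0.0, 0.078] [-0.0482, 0.0039, 0.0003]
[-0.0, 0.0, 0.078] [-0.0478, 0.0078, 0.0004]
[-0.0, 0.0, 0.078] [-0.0471, 0.0114, 0.0003]
[-0.0, 0.0, 0.078] [-0.046, 0.015, 0.0003]
--
[-0.0, 0.0, -0.001] [-0.0364, 0.0048, 0.0]
[-0.0, 0.0, -0.001] [-0.0364, 0.0049, 0.0001]
[-0.0, 0.0, -0.001] [-0.0363, 0.0047, -0.0]
```

Emit:
servo_tool --targets '[0,0,0.078,-0.048,-0.007,0,1,0,0,0.078,-0.048,-0.004,0,1,0,0,0.078,-0.048,0,0,1,0,0,0.078,-0.048,0.004,0,1,0,0,0.078,-0.048,0.008,0,1]'

```text
time: 1.98
tool_pos: [0.4946, -0.0045, 0.2225]
tcp_rot: [-3.142, -0.0, 1.549]
wrist_force: [0.1, 0.1, 0.6]
grip_width: 0.0866
gripper_force: 0.0
```

Emit:
servo_tool --targets '[0,0,0.078,-0.047,0.011,0,1,0,0,0.078,-0.046,0.015,0,1,0,0,0,-0.036,0.005,0,1,0,0,0,-0.036,0.005,0,1,0,0,0,-0.036,0.005,0,1]'

```text
time: 2.6
tool_pos: [0.5109, -0.2074, 0.2224]
tcp_rot: [-3.141, -0.0, 1.396]
wrist_force: [0.9, 0.2, 0.2]
grip_width: 0.0869
gripper_force: 0.0
```

Emit:
servo_tool --targets '[0,0,0,0,0,0,1,0,0,0,0,0,0,1]'

```text
time: 2.85
tool_pos: [0.5111, -0.2058, 0.2222]
tcp_rot: [-3.141, -0.0, 1.396]
wrist_force: [0.0, -0.3, -0.5]
grip_width: 0.0869
gripper_force: 0.0
```

Run:
```python
from h import *
p,d,X,K,M=cap("wrist"); save(p,"pics/w1.png"); np.savez("w1.npz",p=p,X=X,d=d)
s=monitor.observe();print(s["tool_pos"],s["tcp_rot"],M[:3,3])
m=((X[...,2]>.018)&(X[...,2]<.035)&(np.hypot(X[...,0]-.53,X[...,1]+.21)<.08))
P=X[m];print(len(P),cv2.minAreaRect((P[:,:2]*1000).astype(np.float32)),np.median(P[:,2]),"tbl",np.nanmedian(X[...,2]))
```

```text
[ 0.511363   -0.20525596  0.22230419] [-3.14106963e+00 -4.06725417e-04  1.39703835e+00] [ 0.52252238 -0.13367693  0.38445704]
5145 ((528.5872802734375, -209.75244140625), (103.21784210205078, 62.83852005004883), 80.03448486328125) 0.021997734538130587 tbl 0.0001241154366793673
```

View pics/w1.png

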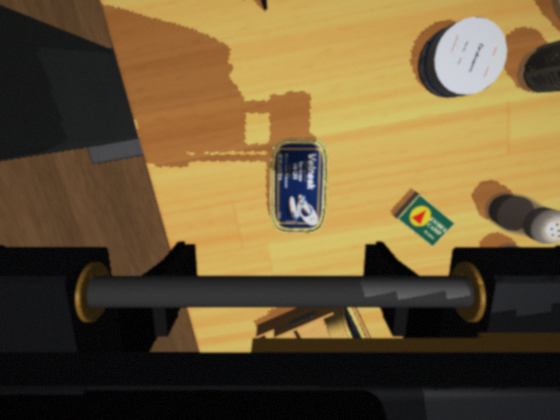

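The wrist view shows the loose tin centred near (300,185), lid up, with the match box at (423,217) and the tray low at (310,325). It measures 103×63 mm at (0.5286, -0.2098), long axis 80°, which agrees with both other cameras.

Run:
```python
from h import *
plan([((.5286,-.2098,.05),down(80)),((.5286,-.2098,.0035),down(80))],dmax=.045)
```

```text
t 2.9 at [ 0.5114 -0.2053  0.2223] [-180.   -0.   80.]
--
[-0.0, -0.0, 0.0] [-0.0004, 0.0045, 0.0431]
[-0.0, -0.0, 0.0] [-0.0004, 0.0044, 0.043]
[-0.0, -0.0, 0.0] [-0.0004, 0.0045, 0.0431]
[-0.0, -0.0, 0.0] [-0.0004, 0.0045, 0.0431]
--
[-0.0, -0.0, 0.0] [0.0, -0.0, 0.0232]
[-0.0, -0.0, 0.0] [0.0, -0.0, 0.0233]
```

Emit:
servo_tool --targets '[0,0,0,0,0.0045,0.043,1,0,0,0,0,0.0045,0.043,1,0,0,0,0,0.0045,0.043,1,0,0,0,-0.001,0.0045,0.043,1,0,0,0,0,0,0,1]'

```text
time: 3.52
tool_pos: [0.5269, -0.2086, 0.048]
tcp_rot: [-3.136, 0.0, 1.397]
wrist_force: [0.3, -0.2, -0.3]
grip_width: 0.0873
gripper_force: 0.0
```

Emit:
servo_tool --targets '[0,0,0,0,0,0.023,1,0,0,0,0,0,0.021,1,0,0,0,0,0,0.001,1,0,0,0,0,0,0,1]'

```text
time: 4.03
tool_pos: [0.5292, -0.2107, 0.0064]
tcp_rot: [3.141, 0.0, 1.396]
wrist_force: [-0.0, 0.6, 0.1]
grip_width: 0.0868
gripper_force: 0.0
```

Emit:
servo_tool --targets '[0,0,0,0,0,0.003,1,0,0,0,0,0,0,0,0,0,0,0,0,0,0,0,0,0,0,0,0,0,0,0,0,0,0,0,0]'

```text
time: 4.65
tool_pos: [0.5289, -0.2106, 0.0027]
tcp_rot: [3.141, 0.0, 1.396]
wrist_force: [0.4, 0.9, 1.1]
grip_width: 0.0593
gripper_force: 29.8
```

Emit:
servo_tool --targets '[0,0,0,0,0,0,0,0,0,0,0,0,-0.02,0]'

```text
time: 4.9
tool_pos: [0.5274, -0.2101, 0.022]
tcp_rot: [-3.138, 0.0, 1.396]
wrist_force: [-0.5, 0.4, -0.5]
grip_width: 0.059
gripper_force: 29.9
```

Run:
```python
from h import *
plan([((.527,-.21,.17),down(80)),((.525,-.05,.22),down(100))],dmax=.05,amax=.12)
```

```text
t 4.9 at [ 0.5274 -0.2101  0.022 ] [-179.8    0.    80. ]
--
[-0.001, 0.0, -0.0] [0.0, -0.0003, -0.0493]
[-0.001, 0.0, -0.0] [0.0, -0.0002, -0.0493]
[-0.001, 0.0, -0.0] [0.0, -0.0002, -0.0494]
--
[-0.0, 0.0, -0.087] [0.0393, -0.0075, -0.0125]
[-0.0, 0.0, -0.087] [0.0398, -0.004, -0.0125]
[-0.0, 0.0, -0.087] [0.04, -0.0006, -0.0125]
[-0.0, 0.0, -0.087] [0.0399, 0.003, -0.0125]
```

Emit:
servo_tool --targets '[0,0,0,0,0,-0.049,0,0,0,0,0,0,-0.049,0,0,0,0,0,0,-0.049,0,0,0,-0.087,0.039,-0.0075,-0.0125,0,0,0,-0.087,0.04,-0.004,-0.0125,0]'

```text
time: 5.52
tool_pos: [0.5275, -0.1305, 0.1966]
tcp_rot: [3.14, -0.0, 1.57]
wrist_force: [-0.8, 0.6, -2.2]
grip_width: 0.0593
gripper_force: 29.9
```

Emit:
servo_tool --targets '[0,0,-0.087,0.04,0,-0.0125,0,0,0,-0.087,0.04,0.003,-0.0125,0,0,0,0,0,0,0,0,0,0,0,0,0,0,0]'

```text
time: 6.02
tool_pos: [0.527, -0.0514, 0.2202]
tcp_rot: [3.141, 0.0, 1.742]
wrist_force: [-0.7, -0.1, -2.6]
grip_width: 0.0591
gripper_force: 29.9
```

Run:
```python
from h import *
p,d,X,K,M=cap("wrist"); save(p,"pics/w2.png"); np.savez("w2.npz",p=p,X=X,d=d)
s=monitor.observe();print(s["tool_pos"],s["tcp_rot"],M[:3,3])
near=np.hypot(X[...,0]-.53,X[...,1]-.03)<.1
for a,b,l in((.025,.043,"base"),(.095,.125,"hooptops"),(.05,.125,"hoops")):
    P=X[near&(X[...,2]>a)&(X[...,2]<b)]
    print(l,len(P),cv2.minAreaRect((P[:,:2]*1000).astype(np.float32)),np.median(P[:,2]))
```

```text
[ 0.526976   -0.05188346  0.21989231] [3.14156353e+00 2.86247645e-04 1.74146273e+00] [0.51328987 0.02080629 0.38236098]
base 6652 ((530.4006958007812, 30.72381591796875), (62.200660705566406, 112.09479522705078), 9.321642875671387) 0.03219248692934695
hooptops 468 ((520.99560546875, 91.64115905761719), (37.46508026123047, 11.916820526123047), 11.128382682800293) 0.10749293702153356
hoops 646 ((530.568603515625, 37.24684143066406), (37.6007194519043, 122.00827026367188), 9.875736236572266) 0.1054596750556232
```

View pics/w2.png

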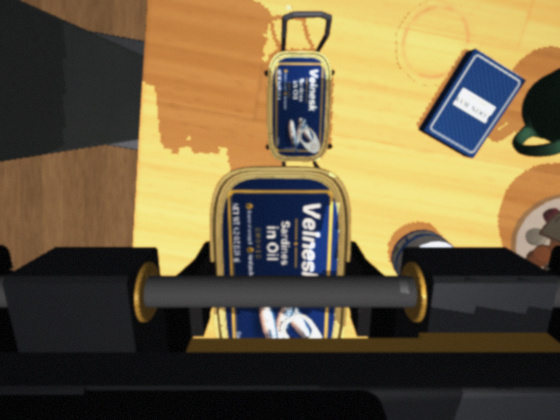

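The wrist view shows the base tin centred near (300,105) in the rack, the far hoop at (305,20), and the held tin across the pads with its far rim at row 170.

Run:
```python
from h import *
z=np.load("w2.npz");X=z["X"];p=z["p"].astype(int)
yaw=np.radians(10);ex=np.array([np.cos(yaw),np.sin(yaw)]);ey=np.array([-ex[1],ex[0]])
pr=lambda P:(P[:,:2]@ex*1000,P[:,:2]@ey*1000)
near=np.hypot(X[...,0]-.53,X[...,1]-.03)<.1
P=X[near&(X[...,2]>.027)&(X[...,2]<.043)];a,b=pr(P)
print("base a",np.percentile(a,[.5,2,98,99.5]).round(1),"b(mid)",np.percentile(b[abs(a-a.mean())<8],[0,1,3,97,99,100]).round(1),"b side",np.percentile(b[abs(a-a.mean()-0)>22],[0,100]).round(1))
# yaw of the long sides: per-b-bin edges
for s in(0,1):
    L=[]
    for c in np.arange(b.mean()-30,b.mean()+31,6):
        q=a[abs(b-c)<3]; L.append((c,q.min() if s==0 else q.max()))
    L=np.array(L);print("side slope deg",np.degrees(np.polyfit(L[:,0],L[:,1],1)[0]).round(2))
P=X[near&(X[...,2]>.06)&(X[...,2]<.125)];a,b=pr(P)
for l,m in(("+y",b>60),("-y",b<-20)):
    if m.sum(): print("hoop",l,m.sum(),"a",a[m].min().round(1),a[m].max().round(1),"b",b[m].min().round(1),b[m].max().round(1),"z",P[m,2].min(),P[m,2].max())
for n in("top","scene"):
    Y=np.load(n+"0.npz")["X"];P=Y[(np.hypot(Y[...,0]-.53,Y[...,1]-.03)<.1)&(Y[...,2]>.095)&(Y[...,2]<.125)];a,b=pr(P)
    for m in(b>0,b<-0): print(n,m.sum(),"a",a[m].min().round(1),a[m].max().round(1),"b",b[m].min().round(1),b[m].max().round(1))
# held tin in tool frame
s=monitor.observe();R=Ro.from_euler('xyz',s["tcp_rot"]).as_matrix()
T=(X-s["tool_pos"])@R
m=(abs(T[...,2]+.025)<.015)&(abs(T[...,1])<.035)&(T[...,0]>.025)&(T[...,0]<.07)
Q=T[m];print("held",m.sum(),"x far",np.percentile(Q[:,0],[50,99,100]).round(4),"y",Q[:,1].min(),Q[:,1].max(),"z",np.percentile(Q[:,2],[5,50,95]).round(4))
A=np.c_[Q[:,:2],np.ones(len(Q))];print("lid slope",np.linalg.lstsq(A,Q[:,2],rcond=None)[0].round(3))
```

```text
base a [496.7 498.  556.9 558. ] b(mid) [-112.8 -111.8 -110.   -10.7   -9.6   -8.7] b side [-110.4  -12.3]
side slope deg 0.69
side slope deg 0.1
top 28 a 514.8 548.5 b 0.1 3.3
top 59 a 514.1 550.7 b -131.4 -0.0
scene 26 a 507.7 543.0 b 0.2 6.4
scene 49 a 507.6 546.9 b -135.2 -0.1
held 8339 x far [0.0386 0.0536 0.054 ] y -0.032196095864195175 0.030102650687540408 z [-0.0221 -0.0196 -0.0183]
lid slope [-0.021 -0.001 -0.019]
```

Run:
```python
from h import *
plan([((.5321,.0288,.19),down(100)),((.5321,.0288,.10),down(100)),((.5321,.0288,.048),down(100))],dmax=.05,amax=.12)
```

```text
t 6.08 at [ 0.527  -0.0519  0.2199] [180.    0.   99.8]
--
[0.0, 0.0, -0.002] [0.0393, 0.0094, 0.0149]
[0.0, 0.0, -0.002] [0.0393, 0.0094, 0.015]
--
[0.0, 0.0, 0.0] [0.0, 0.0, 0.045]
[0.0, 0.0, 0.0] [0.0001, 0.0, 0.045]
--
[0.0, 0.0, 0.0] [-0.0, 0.0, 0.026]
[0.0, 0.0, 0.0] [-0.0, 0.0, 0.026]
```

Emit:
servo_tool --targets '[0,0,-0.002,0.039,0.0095,0.015,0,0,0,-0.002,0.039,0.0095,0.015,0,0,0,0,0,0,0,0,0,0,0,0,0,0.025,0,0,0,0,0,0,0,0]'

```text
time: 6.7
tool_pos: [0.5314, 0.0275, 0.1635]
tcp_rot: [-3.138, 0.001, 1.745]
wrist_force: [0.0, -0.5, -1.1]
grip_width: 0.0592
gripper_force: 29.9
```

Emit:
servo_tool --targets '[0,0,0,0.001,0.001,0.03,0,0,0,0,0,0,0.03,0,0,0,0,0,0,0.03,0,0,0,0,0,0,0.015,0,0,0,0,0,0,0.01,0]'

```text
time: 7.32
tool_pos: [0.5338, 0.0302, 0.0498]
tcp_rot: [3.141, 0.0, 1.747]
wrist_force: [-0.0, -0.1, -0.3]
grip_width: 0.0589
gripper_force: 29.9
```

Emit:
servo_tool --targets '[0,0,0,0,0,0,0,0,0,0,0,0,0.001,0]'

```text
time: 7.58
tool_pos: [0.5341, 0.0308, 0.0495]
tcp_rot: [3.14, -0.0, 1.748]
wrist_force: [-0.5, 0.6, -1.7]
grip_width: 0.0591
gripper_force: 29.9
```

Emit:
servo_tool --targets '[0,0,0,-0.0015,-0.002,0.004,0,0,0,0,0,0,0.003,0,0,0,0,0,0,0.002,0,0,0,0,0,0,0,0]'

```text
time: 8.07
tool_pos: [0.5315, 0.0289, 0.0394]
tcp_rot: [-3.141, 0.0, 1.748]
wrist_force: [-0.2, -0.2, -1.4]
grip_width: 0.0588
gripper_force: 29.9
```

Emit:
servo_tool --targets '[0,0,0,0,0,0.001,0,0,0,0,0,0,0.001,0,0,0,0,0,0,0,0]'

```text
time: 8.45
tool_pos: [0.5316, 0.0289, 0.0375]
tcp_rot: [-3.142, 0.0, 1.748]
wrist_force: [-0.2, 0.6, -1.4]
grip_width: 0.0592
gripper_force: 29.9
```

Emit:
servo_tool --targets '[0,0,0,0,0,0.001,0,0,0,0,0,0,0,0]'

```text
time: 8.7
tool_pos: [0.5317, 0.0289, 0.0373]
tcp_rot: [3.142, -0.0, 1.748]
wrist_force: [-3.2, -0.7, 9.5]
grip_width: 0.0591
gripper_force: 29.3
```

Contact shows at about 9.5 N, so I release and back off.

Emit:
servo_tool --targets '[0,0,0,0,0,-0.001,1,0,0,0,0,0,0,1,0,0,0,0,0,0,1,0,0,0,0,0,0,1,0,0,0,0,0,-0.03,1]'

```text
time: 9.32
tool_pos: [0.53, 0.0287, 0.0662]
tcp_rot: [-3.138, 0.001, 1.748]
wrist_force: [1.1, -0.2, 0.1]
grip_width: 0.0867
gripper_force: 0.0
```

Emit:
servo_tool --targets '[0,0,0,0,0,-0.05,1,0,0,0,0,0,-0.05,1,0,0,0,-0.03,0,-0.045,1,0,0,0,-0.055,0,0,1,0,0,0,0,0,0,1]'

```text
time: 9.95
tool_pos: [0.5468, -0.0597, 0.2134]
tcp_rot: [3.14, 0.002, 1.741]
wrist_force: [0.6, 0.6, 0.1]
grip_width: 0.0872
gripper_force: 0.0
```

```bash
cat >> h.py <<'E'
def rack(X,zlo,zhi):
    yaw=np.radians(10);ex=np.array([np.cos(yaw),np.sin(yaw)]);ey=np.array([-ex[1],ex[0]])
    near=np.hypot(X[...,0]-.53,X[...,1]-.03)<.1
    P=X[near&(X[...,2]>zlo)&(X[...,2]<zhi)];a=P[:,:2]@ex*1000;b=P[:,:2]@ey*1000
    mid=abs(a-np.median(a))<8
    print("n",len(P),"a",np.percentile(a,[.5,99.5]).round(1),"b(mid)",np.percentile(b[mid],[0.3,99.7]).round(1),"zmed",np.median(P[:,2]).round(4))
    c=np.median(b)
    for f in(np.min,np.max):
        L=np.array([(k,f(a[abs(b-k)<3])) for k in np.arange(c-30,c+31,6)]);print(" side dyaw",-np.degrees(np.polyfit(L[:,0],L[:,1],1)[0]).round(2),"at",L[:,1].mean().round(1))
E
python3 - <<'E'
from h import *
p,d,X,K,M=cap("wrist"); save(p,"pics/w3.png"); np.savez("w3.npz",p=p,X=X,d=d)
s=monitor.observe();print(s["time"],s["tool_pos"],s["tcp_rot"])
rack(X,.050,.068);rack(X,.095,.125)
near=np.hypot(X[...,0]-.53,X[...,1]-.03)<.1
for sg in(1,-1):
    P=X[near&(X[...,2]>.095)&(X[...,2]<.125)&((X[...,1]-.03)*sg>0.03)]
    if len(P): print(sg,len(P),cv2.minAreaRect((P[:,:2]*1000).astype(np.float32)))
E
```

```text
10.0 [ 0.54654057 -0.05686582  0.21277675] [3.14119139e+00 3.68962429e-04 1.74383639e+00]
n 8289 a [496.4 557.8] b(mid) [-114.8  -11.2] zmed 0.0569
 side dyaw -0.3 at 496.2
 side dyaw 0.56 at 558.1
n 456 a [510.4 548. ] b(mid) [-130.4 -125.9] zmed 0.1056Traceback (most recent call last):
  File "<stdin>", line 4, in <module>
  File "h.py", line 37, in rack
    L=np.array([(k,f(a[abs(b-k)<3])) for k in np.arange(c-30,c+31,6)]);print(" side dyaw",-np.degrees(np.polyfit(L[:,0],L[:,1],1)[0]).round(2),"at",L[:,1].mean().round(1))
                   ~^^^^^^^^^^^^^^^
    return _wrapreduction(a, np.minimum, 'min', axis, None, out,
                          keepdims=keepdims, initial=initial, where=where)
    return ufunc.reduce(obj, axis, dtype, out, **passkwargs)
           ~~~~~~~~~~~~^^^^^^^^^^^^^^^^^^^^^^^^^^^^^^^^^^^^^
ValueError: zero-size array to reduction operation minimum which has no identity
```

View pics/w3.png

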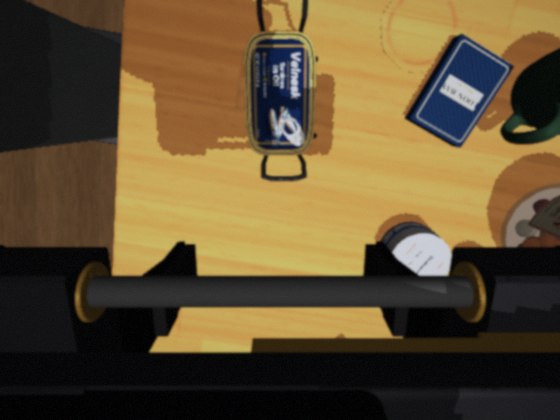

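The second tin sits in the rack at (280,92), square and in line with the rack. It measures within about 2 mm of the base tin, lid at 57–60 mm. Next is the tray.

Run:
```python
from h import *
plan([((.495,-.26,.2),down(104)),((.525,-.45,.2),down(106))],dmax=.057)
```

```text
t 10.0 at [ 0.5465 -0.0569  0.2128] [180.    0.   99.9]
--
[0.0, 0.0, -0.018] [-0.0478, -0.0214, 0.0032]
[0.0, 0.0, -0.018] [-0.0474, -0.0223, 0.0032]
[0.0, 0.0, -0.018] [-0.047, -0.0232, 0.0032]
[0.0, 0.0, -0.018] [-0.0466, -0.024, 0.0032]
--
[0.0, 0.0, -0.009] [-0.0479, -0.0042, 0.0]
[0.0, 0.0, -0.009] [-0.0479, -0.0047, 0.0]
[0.0, 0.0, -0.009] [-0.0478, -0.0051, 0.0001]
[0.0, 0.0, -0.009] [-0.0477, -0.0055, -0.0]
```

Emit:
servo_tool --targets '[0,0,-0.018,-0.048,-0.021,0.003,1,0,0,-0.018,-0.047,-0.022,0.003,1,0,0,-0.018,-0.047,-0.023,0.003,1,0,0,-0.018,-0.047,-0.024,0.003,1,0,0,-0.009,-0.048,-0.004,0,0.55]'

```text
time: 10.62
tool_pos: [0.504, -0.306, 0.2003]
tcp_rot: [3.141, -0.002, 1.83]
wrist_force: [1.5, 0.8, 0.3]
grip_width: 0.0825
gripper_force: 0.0
```

Emit:
servo_tool --targets '[0,0,-0.009,-0.048,-0.005,0,0.55,0,0,-0.009,-0.048,-0.005,0,0.55,0,0,-0.009,-0.048,-0.005,0,0.55,0,0,0,0,0,0,0.55,0,0,0,0,0,0,0.55]'

```text
time: 11.25
tool_pos: [0.5287, -0.4471, 0.1997]
tcp_rot: [-3.141, -0.002, 1.857]
wrist_force: [0.5, -0.5, -0.7]
grip_width: 0.0487
gripper_force: 0.0
```

Run:
```python
from h import *
p,d,X,K,M=cap("wrist"); save(p,"pics/w4.png"); np.savez("w4.npz",p=p,X=X,d=d)
s=monitor.observe();print(s["time"],s["tool_pos"],np.degrees(s["tcp_rot"]),s["grip_width"])
near=np.hypot(X[...,0]-.525,X[...,1]+.425)<.1
for a,b in((.018,.08),(.03,.08),(.05,.08),(.057,.08)):
    P=X[near&(X[...,2]>a)&(X[...,2]<b)]; print(a,len(P),cv2.minAreaRect((P[:,:2]*1000).astype(np.float32)),np.percentile(P[:,2],[50,99]))
```

```text
11.3 [ 0.52908094 -0.44656011  0.20008256] [ 1.79982638e+02 -8.15808727e-02  1.06432969e+02] 0.047868311251952865
0.018 5899 ((523.4102783203125, -424.2263488769531), (126.3292465209961, 118.13308715820312), 15.960826873779297) [0.04270889 0.06433559]
0.03 3664 ((528.7550659179688, -422.56402587890625), (86.18433380126953, 118.08729553222656), 15.58704662322998) [0.05827438 0.06469198]
0.05 2837 ((556.791259765625, -411.06964111328125), (24.698509216308594, 101.02501678466797), 15.37596321105957) [0.05923371 0.06478046]
0.057 2265 ((556.9536743164062, -411.84063720703125), (24.194490432739258, 95.61585235595703), 15.774405479431152) [0.05997728 0.06485398]
```

View pics/w4.png

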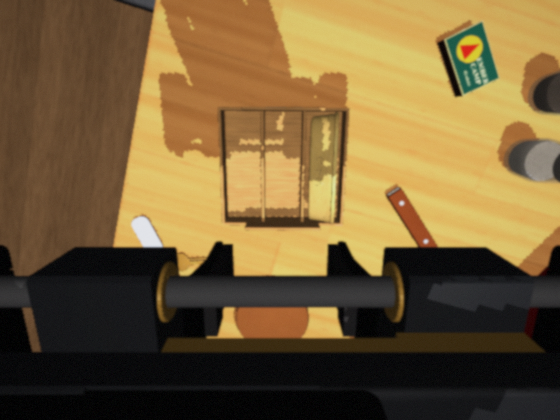

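The tray is at (285,165) and the standing tin's pale side is at (325,165). The can opener at (410,215) is clear of the fingers. The tray comes out at 126×118 mm with yaw 16°, and the tin at 25×101 mm, so both match the given sizes.

Run:
```python
from h import *
Q=down(106)*Ro.from_euler('x',-8,degrees=True)
z=-Q.apply([0,0,1]);print(z)
T=np.array([.5597,-.4102,.038])
plan([(T+z*.06,Q),(T,Q)],dmax=.04)
```

```text
[-0.13378177 -0.03836131  0.99026807]
t 11.3 at [ 0.5291 -0.4466  0.2001] [ 1.800e+02 -1.000e-01  1.064e+02]
--
[-0.046, -0.001, 0.002] [0.0087, 0.0104, 0.0342]
[-0.046, -0.001, 0.002] [0.0088, 0.0088, 0.0347]
[-0.046, -0.001, 0.002] [0.0088, 0.0072, 0.035]
--
[-0.001, 0.0, 0.001] [0.0, 0.0001, 0.03]
[-0.001, 0.0, 0.001] [0.0, -0.0, 0.03]
```

Emit:
servo_tool --targets '[-0.046,-0.001,0.002,0.0085,0.0105,0.034,0.55,-0.046,0,0.002,0.009,0.009,0.035,0.55,-0.046,-0.001,0.002,0.009,0.007,0.035,0.55,0,0,0,0,0,0,0.55,0,0,0,0,0,0,0.55]'

```text
time: 11.92
tool_pos: [0.5518, -0.4141, 0.0996]
tcp_rot: [3.003, 0.003, 1.851]
wrist_force: [0.7, 0.2, 0.4]
grip_width: 0.0479
gripper_force: 0.0
```

Run:
```python
from h import *
Q=down(106)*Ro.from_euler('x',-8,degrees=True)
plan([(np.array([.5597,-.4102,.038]),Q)],dmax=.02)
```

```text
t 11.93 at [ 0.5518 -0.4141  0.0996] [172.1   0.2 106.1]
--
[-0.0, 0.001, 0.0] [0.0004, 0.0, 0.0156]
[-0.0, 0.001, 0.0] [0.0005, 0.0001, 0.0155]
[-0.0, 0.001, 0.0] [0.0004, -0.0, 0.0156]
[-0.0, 0.001, 0.0] [0.0004, 0.0, 0.0155]
```

Emit:
servo_tool --targets '[0,0.001,0,0.0005,0,0.02,0.55,0,0.001,0,0.0005,0,0.02,0.55,0,0.001,0,0.0005,0,0.015,0.55,0,0,0,0,0,0.007,0.55,0,0,0,0,0,0,0.55]'

```text
time: 12.55
tool_pos: [0.5583, -0.4105, 0.0357]
tcp_rot: [3.004, -0.002, 1.85]
wrist_force: [-0.8, -0.7, 0.7]
grip_width: 0.048
gripper_force: 0.0
```

Emit:
servo_tool --targets '[0,0,0,0,0,0,0,0,0,0,0,0,0,0,0,0,0,0,0,0,0,0,0,0,0,0,0,0]'

```text
time: 13.05
tool_pos: [0.5589, -0.4107, 0.0368]
tcp_rot: [3.003, -0.001, 1.85]
wrist_force: [-0.0, 1.2, 1.8]
grip_width: 0.0247
gripper_force: 29.6
```

Run:
```python
from h import *
Q=lambda y,t:down(y)*Ro.from_euler('x',-t,degrees=True)
plan([((.552,-.412,.095),Q(106,8)),((.505,-.33,.105),Q(95,8)),((.57,-.16,.105),Q(74,8))],dmax=.05,amax=.15)
```

```text
t 13.05 at [ 0.5589 -0.4107  0.0368] [ 1.721e+02 -1.000e-01  1.060e+02]
--
[-0.001, -0.0, -0.0] [0.0003, 0.0006, -0.0293]
[-0.001, -0.0, -0.0] [0.0004, 0.0006, -0.0293]
--
[0.0, -0.014, 0.095] [0.0459, -0.0105, -0.0065]
[0.0, -0.014, 0.095] [0.0446, -0.0148, -0.0071]
--
[0.0, -0.013, 0.091] [0.0409, 0.0197, 0.0028]
[0.0, -0.013, 0.091] [0.0426, 0.0159, 0.0022]
[0.0, -0.013, 0.091] [0.0439, 0.012, 0.0017]
[0.0, -0.013, 0.091] [0.0447, 0.0079, 0.0011]
```

Emit:
servo_tool --targets '[0,0,0,0,0.0005,-0.029,0,0,0,0,0,0.0005,-0.029,0,0,0,0,0,0,0,0]'

```text
time: 13.42
tool_pos: [0.5525, -0.4138, 0.0962]
tcp_rot: [3.001, 0.001, 1.849]
wrist_force: [-0.1, -0.7, -1.1]
grip_width: 0.0248
gripper_force: 29.6
```

Emit:
servo_tool --targets '[0,-0.014,0.095,0.046,-0.0105,-0.0065,0,0,-0.014,0.095,0.045,-0.015,-0.007,0,0,-0.013,0.091,0.041,0.02,0.003,0,0,-0.013,0.091,0.043,0.016,0.002,0,0,-0.013,0.091,0.044,0.012,0.002,0]'

```text
time: 14.05
tool_pos: [0.5538, -0.2, 0.1026]
tcp_rot: [3.004, 0.001, 1.38]
wrist_force: [0.8, 0.0, -1.5]
grip_width: 0.0248
gripper_force: 29.6
```

Emit:
servo_tool --targets '[0,-0.013,0.091,0.045,0.008,0.001,0,0,0,0,0,0,0,0,0,0,0,0,0,0,0]'

```text
time: 14.42
tool_pos: [0.5697, -0.1592, 0.1028]
tcp_rot: [3.004, 0.002, 1.292]
wrist_force: [0.0, -1.2, -0.5]
grip_width: 0.0245
gripper_force: 29.6
```

Run:
```python
from h import *
Q=lambda y,t:down(y)*Ro.from_euler('x',-t,degrees=True)
plan([((.57,-.16,.08),Q(74,40)),((.57,-.16,.036),Q(74,40))],dmax=.03,amax=.15)
```

```text
t 14.43 at [ 0.5697 -0.1592  0.1028] [1.721e+02 1.000e-01 7.400e+01]
--
[-0.14, 0.001, 0.0] [-0.0001, -0.0006, 0.0057]
[-0.14, 0.001, 0.0] [-0.0002, -0.0015, 0.0055]
[-0.14, 0.001, 0.0] [-0.0001, -0.0022, 0.0053]
[-0.14, 0.001, 0.0] [-0.0002, -0.0029, 0.0049]
--
[-0.001, -0.001, 0.0] [-0.0, -0.0141, 0.0169]
[-0.001, -0.001, 0.0] [-0.0, -0.0141, 0.0168]
```

Emit:
servo_tool --targets '[-0.14,0.001,0,0,-0.0005,0.0055,0,-0.14,0.001,0,0,-0.0015,0.0055,0,-0.14,0.001,0,0,-0.002,0.005,0,-0.14,0.001,0,0,-0.003,0.005,0,0,0,0,0,0,0,0]'

```text
time: 15.05
tool_pos: [0.5652, -0.1768, 0.0829]
tcp_rot: [2.556, 0.032, 1.262]
wrist_force: [0.0, 0.4, -1.5]
grip_width: 0.0246
gripper_force: 29.6
```

Emit:
servo_tool --targets '[0,0,0,0,-0.01,0.012,0,0,0,0,0,-0.01,0.012,0,0,0,0,0,-0.007,0.008,0,0,0,0,0,0,0,0]'

```text
time: 15.55
tool_pos: [0.5623, -0.1775, 0.0423]
tcp_rot: [2.555, 0.033, 1.26]
wrist_force: [-0.0, -0.4, -1.0]
grip_width: 0.0249
gripper_force: 29.6
```

Run:
```python
from h import *
s=monitor.observe();print(s["qpos"].round(3),s["qvel"].round(3))
```

```text
[-0.691  0.132  0.905  2.353 -0.02   0.127 -0.103] [-0.044 -0.026  0.045 -0.008  0.076  0.005 -0.069]
```

Run:
```python
from h import *
X=np.load("top0.npz")["X"]
P=X[175:205,300:335].reshape(-1,3);P=P[P[:,2]>.008];print("box",cv2.minAreaRect((P[:,:2]*1000).astype(np.float32)),P[:,2].max())
Q=lambda y,t:down(y)*Ro.from_euler('x',-t,degrees=True)
plan([((.615,-.175,.06),Q(74,35)),((.615,-.175,.06),Q(74,42))],dmax=.03,amax=.1)
```

```text
box ((669.3988037109375, -275.2339172363281), (37.478172302246094, 56.20949172973633), 42.70707702636719) 0.022112026955873998
t 15.55 at [ 0.5623 -0.1775  0.0423] [146.4   1.9  72.2]
--
[-0.012, 0.023, -0.003] [0.009, 0.0257, 0.0061]
[-0.012, 0.023, -0.003] [0.0087, 0.0256, 0.0065]
--
[-0.061, -0.0, -0.001] [0.0, -0.0, 0.0]
[-0.061, -0.0, -0.001] [0.0, -0.0, 0.0]
```

Emit:
servo_tool --targets '[-0.012,0.023,-0.003,0.009,0.026,0.006,0,-0.012,0.023,-0.003,0.009,0.026,0.006,0,-0.06,0,0,0,0,0,0,-0.06,0,0,0,0,0,0,0,0,0,0,0,0,0]'

```text
time: 16.18
tool_pos: [0.6175, -0.1665, 0.0628]
tcp_rot: [2.488, -0.018, 1.305]
wrist_force: [-0.4, 0.6, -0.7]
grip_width: 0.0249
gripper_force: 29.6
```

Run:
```python
from h import *
s=monitor.observe();print(s["qpos"].round(3))
Q=lambda y,t:down(y)*Ro.from_euler('x',-t,degrees=True)
plan([((.615,-.175,.036),Q(74,42))],dmax=.01,amax=.1)
```

```text
[-0.529  0.174  0.748  2.281 -0.768  0.107  0.639]
t 16.18 at [ 0.6175 -0.1665  0.0628] [142.5  -1.   74.8]
--
[-0.026, -0.007, -0.0] [-0.0031, -0.0054, 0.007]
[-0.026, -0.007, -0.0] [-0.0031, -0.0057, 0.0069]
[-0.026, -0.007, -0.0] [-0.003, -0.0058, 0.0068]
```

Emit:
servo_tool --targets '[0,0,0,0,-0.006,0.008,0,0,0,0,0,-0.006,0.008,0,0,0,0,0,-0.003,0.004,0,0,0,0,0,0,0,0]'

```text
time: 16.68
tool_pos: [0.6175, -0.1652, 0.0403]
tcp_rot: [2.49, -0.018, 1.307]
wrist_force: [0.2, 0.2, -1.2]
grip_width: 0.0246
gripper_force: 29.6
```

Emit:
servo_tool --targets '[0,0,0,0,-0.0025,0.0032,0,0,0,0,0,-0.0012,0.0016,0,0,0,0,0,0,0,0]'

```text
time: 17.05
tool_pos: [0.6175, -0.1652, 0.0347]
tcp_rot: [2.49, -0.018, 1.307]
wrist_force: [-0.0, -0.4, -1.9]
grip_width: 0.0246
gripper_force: 29.6
```

Emit:
servo_tool --targets '[0,0,0,0,-0.0012,0.0016,0,0,0,0,0,0,0,0]'

```text
time: 17.3
tool_pos: [0.6173, -0.1652, 0.0331]
tcp_rot: [2.492, -0.018, 1.306]
wrist_force: [-0.4, -0.1, -1.8]
grip_width: 0.0249
gripper_force: 29.6
```

Emit:
servo_tool --targets '[0,0,0,0,-0.0006,0.0008,0,0,0,0,0,0,0,0]'

```text
time: 17.55
tool_pos: [0.6174, -0.1652, 0.0325]
tcp_rot: [2.493, -0.018, 1.306]
wrist_force: [-0.5, -0.3, -0.2]
grip_width: 0.0248
gripper_force: 29.6
```

Emit:
servo_tool --targets '[0,0,0,0,0,0,0.46,0,0,0,0,0,0,0.46,0,0,0,0,0,0,0.46]'

```text
time: 17.92
tool_pos: [0.6173, -0.1652, 0.0325]
tcp_rot: [2.493, -0.018, 1.306]
wrist_force: [0.0, -1.6, 0.1]
grip_width: 0.0394
gripper_force: 0.1
```

Emit:
servo_tool --targets '[0,0,0,0,0,-0.01,0.46,0,0,0,0,0,-0.015,0.46,0,0,0,0,0,-0.02,0.46,0,0,0,0,0,-0.03,0.46,0,0,0,0,0,-0.04,0.46]'

```text
time: 18.55
tool_pos: [0.581, -0.1433, 0.0683]
tcp_rot: [2.526, -0.04, 1.326]
wrist_force: [0.0, 0.5, -0.3]
grip_width: 0.0401
gripper_force: 0.0
```

Run:
```python
from h import *
p,d,X,K,M=cap("scene"); save(p[100:300,150:430],"pics/s5.png")
P=X[(np.hypot(X[...,0]-.60,X[...,1]+.17)<.085)&(X[...,2]>.015)&(X[...,2]<.08)]
print(len(P),cv2.minAreaRect((P[:,:2]*1000).astype(np.float32)),np.percentile(P[:,2],[50,98]))
s=monitor.observe();print(s["qpos"].round(3))
plan([((.545,-.165,.21),down(74))],amax=.15)
```

```text
1082 ((593.6638793945312, -149.34982299804688), (129.61846923828125, 104.56576538085938), 53.8089599609375) [0.0214559  0.07425321]
[-0.917  0.073  1.128  2.346 -0.428  0.163  0.335]
t 18.6 at [ 0.5798 -0.143   0.0678] [144.9  -2.3  76.1]
--
[0.122, -0.01, 0.005] [-0.0048, 0.0118, -0.0267]
[0.122, -0.01, 0.005] [-0.005, 0.0085, -0.0279]
[0.122, -0.01, 0.005] [-0.0053, 0.0051, -0.0287]
[0.122, -0.01, 0.005] [-0.0056, 0.0016, -0.029]
[0.122, -0.01, 0.005] [-0.0058, -0.0019, -0.029]
```

View pics/s5.png

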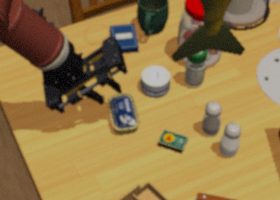

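The scene crop shows the carton tin lying flat, lid up, at crop pixel (123,113). The gripper is clear of it and the pot, and the match box is undisturbed.

Emit:
servo_tool --targets '[0.122,-0.01,0.005,-0.005,0.012,-0.027,1,0.122,-0.01,0.005,-0.005,0.0085,-0.028,1,0.122,-0.01,0.005,-0.005,0.005,-0.029,1,0.122,-0.01,0.005,-0.0055,0.0015,-0.029,1,0.122,-0.01,0.005,-0.006,-0.002,-0.029,1]'

```text
time: 19.23
tool_pos: [0.5471, -0.1522, 0.1989]
tcp_rot: [3.083, -0.031, 1.313]
wrist_force: [0.2, -1.2, 1.0]
grip_width: 0.0815
gripper_force: 0.0
```

Emit:
servo_tool --targets '[0,0,0,0,0,0,1,0,0,0,0,0,0,1]'

```text
time: 19.48
tool_pos: [0.5458, -0.1547, 0.1969]
tcp_rot: [3.079, -0.028, 1.308]
wrist_force: [-0.3, -0.1, -0.1]
grip_width: 0.0864
gripper_force: 0.0
```

Run:
```python
from h import *
p,d,X,K,M=cap("wrist"); save(p,"pics/w6.png")
P=X[(np.hypot(X[...,0]-.60,X[...,1]+.17)<.085)&(X[...,2]>.015)&(X[...,2]<.04)]
rc=cv2.minAreaRect((P[:,:2]*1000).astype(np.float32));print(len(P),rc,np.median(P[:,2]))
s=monitor.observe();print(s["qpos"].round(3))
ang=rc[2] if rc[1][0]>rc[1][1] else rc[2]+90
c=np.array(rc[0])/1000
plan([((*c,.06),down(ang)),((*c,.0035),down(ang))],amax=.15,dmax=.045)
```

```text
5812 ((599.490966796875, -161.81607055664062), (104.9036636352539, 62.5932731628418), 75.12970733642578) 0.022035011399450355
[-0.844  0.28   1.254  1.803 -0.324  1.207  0.237]
t 19.52 at [ 0.5454 -0.1542  0.1967] [176.5  -1.6  75. ]
--
[0.015, -0.007, -0.001] [0.0007, 0.0114, 0.035]
[0.015, -0.007, -0.001] [0.0009, 0.012, 0.0348]
[0.015, -0.007, -0.001] [0.0012, 0.0124, 0.0346]
[0.015, -0.007, -0.001] [0.0014, 0.013, 0.0344]
--
[0.001, 0.0, 0.0] [0.0, -0.0, 0.0283]
[0.001, 0.0, 0.0] [0.0, -0.0001, 0.0282]
```

View pics/w6.png

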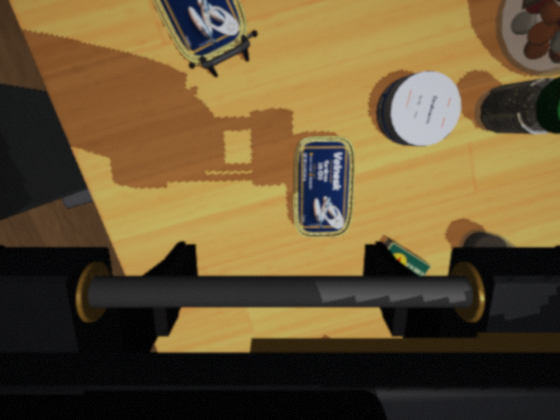

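The wrist view shows the laid tin at (323,187), lid up, with the pot at (422,108) and match box at (408,255) clear. It measures 105×63 mm at z 22 mm, which is consistent.

Emit:
servo_tool --targets '[0.015,-0.007,0,0.0005,0.0115,0.035,1,0.015,-0.007,0,0.001,0.012,0.035,1,0.015,-0.007,0,0.001,0.0125,0.035,1,0.015,-0.007,-0.001,0.0015,0.013,0.034,1,0,0,0,0,0,0,1]'

```text
time: 20.15
tool_pos: [0.5986, -0.1613, 0.0582]
tcp_rot: [-3.139, 0.002, 1.31]
wrist_force: [-0.1, 0.6, 0.1]
grip_width: 0.0871
gripper_force: 0.0
```

Run:
```python
from h import *
s=monitor.observe();print(s["qpos"].round(3))
plan([((.5995,-.1618,.0035),down(75))],amax=.15,dmax=.025)
```

```text
[-0.55   0.609  1.001  1.754 -0.568  1.102  0.378]
t 20.15 at [ 0.5986 -0.1613  0.0582] [-1.799e+02  1.000e-01  7.500e+01]
--
[-0.001, 0.001, 0.0] [-0.0001, 0.0004, 0.0182]
[-0.001, 0.001, 0.0] [-0.0, 0.0003, 0.0183]
[-0.001, 0.001, 0.0] [-0.0001, 0.0004, 0.0182]
```

Emit:
servo_tool --targets '[0,0,0,0,0.0005,0.02,1,0,0,0,0,0.0005,0.019,1,0,0,0,0,0,0.012,1,0,0,0,0,0,0.002,1,0,0,0,0,0,0,1]'

```text
time: 20.78
tool_pos: [0.6009, -0.1635, 0.008]
tcp_rot: [3.14, 0.002, 1.308]
wrist_force: [0.5, -0.8, 0.5]
grip_width: 0.0874
gripper_force: 0.0
```

Emit:
servo_tool --targets '[0,0,0,0.001,-0.001,0.003,1,0,0,0,0,0,0.002,1,0,0,0,0,0,0,0,0,0,0,0,0,0,0,0,0,0,0,0,0,0]'

```text
time: 21.4
tool_pos: [0.6001, -0.1621, 0.0028]
tcp_rot: [3.141, 0.002, 1.308]
wrist_force: [0.4, 0.3, 0.1]
grip_width: 0.0651
gripper_force: 0.0
```

Emit:
servo_tool --targets '[0,0,0,0,0,0,0,0,0,0,0,0,0,0]'

```text
time: 21.65
tool_pos: [0.6002, -0.1621, 0.0028]
tcp_rot: [3.14, 0.002, 1.308]
wrist_force: [0.7, 0.3, 0.6]
grip_width: 0.0589
gripper_force: 30.0
```

Run:
```python
from h import *
plan([((.59,-.16,.15),down(75)),((.53,-.05,.22),down(100))],amax=.12,dmax=.045)
```

```text
t 21.65 at [ 0.6002 -0.1621  0.0028] [1.799e+02 1.000e-01 7.490e+01]
--
[0.0, 0.0, -0.0] [-0.0002, -0.0025, -0.0368]
[0.0, 0.0, -0.0] [-0.0002, -0.0026, -0.0368]
[0.0, 0.0, -0.0] [-0.0002, -0.0025, -0.0368]
[0.0, 0.0, -0.0] [-0.0003, -0.0026, -0.0368]
--
[0.0, 0.001, -0.109] [0.0226, -0.0216, -0.0176]
[0.0, 0.001, -0.109] [0.0249, -0.019, -0.0175]
[0.0, 0.001, -0.109] [0.0268, -0.0162, -0.0175]
[0.0, 0.001, -0.109] [0.0284, -0.0132, -0.0175]
```

Emit:
servo_tool --targets '[0,0,0,0,-0.0025,-0.037,0,0,0,0,0,-0.0025,-0.037,0,0,0,0,0,-0.0025,-0.037,0,0,0,0,0,-0.0025,-0.037,0,0,0,-0.109,0.0225,-0.0215,-0.0175,0]'

```text
time: 22.28
tool_pos: [0.5757, -0.134, 0.1702]
tcp_rot: [3.138, 0.004, 1.416]
wrist_force: [0.6, 1.7, -1.3]
grip_width: 0.0592
gripper_force: 30.0
```

Emit:
servo_tool --targets '[0,0,-0.109,0.025,-0.019,-0.0175,0,0,0,-0.109,0.027,-0.016,-0.0175,0,0,0,-0.109,0.0285,-0.013,-0.0175,0,0,0,0,0,0,0,0,0,0,0,0,0,0,0]'

```text
time: 22.9
tool_pos: [0.5308, -0.049, 0.2203]
tcp_rot: [3.141, 0.002, 1.743]
wrist_force: [0.5, 0.0, -1.2]
grip_width: 0.0593
gripper_force: 30.0
```

Run:
```python
from h import *
p,d,X,K,M=cap("wrist")
s=monitor.observe();print(s["qpos"].round(3))
rack(X,.050,.068)
R=Ro.from_euler('xyz',s["tcp_rot"]).as_matrix();T=(X-s["tool_pos"])@R
m=(abs(T[...,2]+.025)<.015)&(abs(T[...,1])<.035)&(T[...,0]>.025)&(T[...,0]<.07)
Q=T[m];print("held",m.sum(),"x far",np.percentile(Q[:,0],[50,99,100]).round(4),"y",Q[:,1].min(),Q[:,1].max(),"z",np.percentile(Q[:,2],[5,50,95]).round(4))
A=np.c_[Q[:,:2],np.ones(len(Q))];print("lid slope",np.linalg.lstsq(A,Q[:,2],rcond=None)[0].round(3))
plan([((.5322,.0292,.17),down(100)),((.5322,.0292,.075),down(100))],amax=.12,dmax=.04)
```

```text
[-1.048  0.159  1.181  1.794 -0.15   1.29   0.341]
n 7606 a [496.3 557.8] b(mid) [-113.2  -10.7] zmed 0.0569
 side dyaw -0.25 at 496.2
 side dyaw 0.52 at 558.0
held 8288 x far [0.0386 0.0535 0.0539] y -0.03220239121341193 0.02987643246300834 z [-0.0222 -0.0196 -0.0183]
lid slope [-0.029  0.001 -0.019]
t 22.95 at [ 0.5307 -0.0496  0.2201] [-1.80e+02  1.00e-01  9.98e+01]
--
[-0.0, 0.001, -0.001] [0.0258, 0.005, 0.0166]
[-0.0, 0.001, -0.001] [0.0259, 0.005, 0.0167]
[-0.0, 0.001, -0.001] [0.0258, 0.005, 0.0167]
--
[-0.0, -0.0, -0.0] [-0.0, 0.0, 0.0317]
[-0.0, -0.0, -0.0] [-0.0001, 0.0, 0.0316]
[-0.0, -0.0, -0.0] [0.0, 0.0, 0.0317]
```

Emit:
servo_tool --targets '[0,0.001,-0.001,0.026,0.005,0.0165,0,0,0.001,-0.001,0.026,0.005,0.0165,0,0,0.001,-0.001,0.026,0.005,0.0165,0,0,0,0,0,0,0,0,0,0,0,0,0,0,0]'

```text
time: 23.58
tool_pos: [0.5321, 0.0307, 0.1705]
tcp_rot: [-3.141, 0.0, 1.747]
wrist_force: [0.7, -0.3, -1.0]
grip_width: 0.059
gripper_force: 30.0
```

Run:
```python
from h import *
plan([((.5320,.0291,.073),down(100))],amax=.12,dmax=.033)
```

```text
t 23.57 at [0.5321 0.0307 0.1705] [-180.     0.   100.1]
--
[-0.0, 0.0, 0.001] [-0.0005, -0.0001, 0.0325]
[-0.0, 0.0, 0.001] [-0.0005, -0.0001, 0.0325]
[-0.0, 0.0, 0.001] [-0.0005, -0.0001, 0.0325]
```

Emit:
servo_tool --targets '[0,0,0.001,-0.0005,0,0.03,0,0,0,0.001,-0.0005,0,0.03,0,0,0,0,-0.0005,0,0.025,0,0,0,0,0,0,0.008,0,0,0,0,0,0,0,0]'

```text
time: 24.2
tool_pos: [0.5326, 0.0287, 0.0782]
tcp_rot: [3.141, -0.0, 1.744]
wrist_force: [0.1, 1.1, -0.7]
grip_width: 0.0592
gripper_force: 30.0
```

Emit:
servo_tool --targets '[0,0,0,0,0,0,0,0,0,0,0,0,0,0]'

```text
time: 24.45
tool_pos: [0.5329, 0.0293, 0.0787]
tcp_rot: [3.14, -0.001, 1.745]
wrist_force: [0.3, -0.3, -1.2]
grip_width: 0.0592
gripper_force: 30.0
```

Emit:
servo_tool --targets '[0,0,0,0,-0.0005,0.006,0,0,0,0,0,0,0.005,0,0,0,0,0,0,0.003,0,0,0,0,0,0,0,0]'

```text
time: 24.95
tool_pos: [0.5317, 0.029, 0.0636]
tcp_rot: [-3.141, -0.001, 1.745]
wrist_force: [-0.0, 0.1, -1.3]
grip_width: 0.0591
gripper_force: 30.0
```

Emit:
servo_tool --targets '[0,0,0,0,0,0.001,0,0,0,0,0,0,0.0005,0,0,0,0,0,0,0,0]'

```text
time: 25.32
tool_pos: [0.5319, 0.0291, 0.0624]
tcp_rot: [3.142, -0.001, 1.745]
wrist_force: [0.8, 0.3, -0.6]
grip_width: 0.0592
gripper_force: 30.0
```

Emit:
servo_tool --targets '[0,0,0,0,0,0.0005,0,0,0,0,0,0,0,0]'

```text
time: 25.58
tool_pos: [0.532, 0.0291, 0.0622]
tcp_rot: [3.141, -0.001, 1.745]
wrist_force: [-2.0, 0.9, 4.9]
grip_width: 0.0592
gripper_force: 30.0
```

Contact shows at about 5 N at the expected height, so I release.

Emit:
servo_tool --targets '[0,0,0,0,0,-0.0005,1,0,0,0,0,0,0,1,0,0,0,0,0,0,1,0,0,0,0,0,0,1,0,0,0,0,0,-0.03,1]'

```text
time: 26.2
tool_pos: [0.5305, 0.0289, 0.0913]
tcp_rot: [-3.138, -0.0, 1.745]
wrist_force: [1.0, -0.1, 0.6]
grip_width: 0.0863
gripper_force: 0.0
```

Emit:
servo_tool --targets '[0,0,0,0,0,-0.05,1,0,0,0,0,0,-0.05,1,0,0,0,-0.03,0,-0.03,1,0,0,0,-0.05,0,0,1,0,0,0,0,0,0,1]'

```text
time: 26.82
tool_pos: [0.5457, -0.0546, 0.2229]
tcp_rot: [3.141, 0.0, 1.738]
wrist_force: [0.5, 0.3, -0.8]
grip_width: 0.0875
gripper_force: 0.0
```

Run:
```python
from h import *
p,d,X,K,M=cap("wrist"); q=cap("scene")[0]
save(np.hstack([p[:260,150:450],cv2.resize(q[100:200,170:285],(300,260))]),"pics/w7.png")
s=monitor.observe();print(s["time"],s["tool_pos"])
rack(X,.074,.092)
```

```text
26.925 [ 0.54557524 -0.05029736  0.22210678]
n 9102 a [496.6 558.1] b(mid) [-114.9  -11.2] zmed 0.0816
 side dyaw -0.03 at 496.4
 side dyaw 0.82 at 558.3
```

View pics/w7.png

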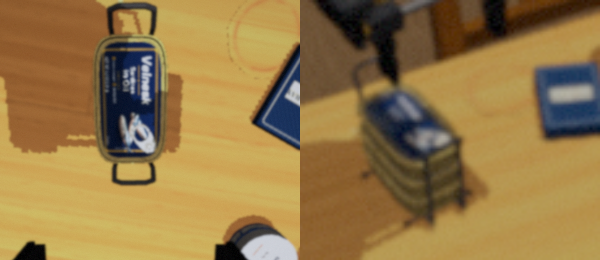

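The picture shows three tins in one column between the hoops, the top one at (132,98) with its lid at 82–84 mm. It is in line with the second tin to within 1 mm, and nothing else has moved.

```bash
python3 -c "
from h import *
print(r.sign_off())"
```

```text
the job is handed in; nothing more can be done
None
```

All three tins are stacked flat, lids up and in line between the hoops (the base tin about 2 mm off the upper two along y); the job was handed in at about 27 s.

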